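# Release a till roll with the rocker paddle

## Task

The till is out of paper: press down the red paddle of the till-roll dispenser with the fingertips so that the rocker lifts its gate, keep it down until the roll has rolled out into the catch tray at the front, then let go so that the gate drops shut again. Do not touch the rolls themselves, leave the dispenser with the blue paddle shut and loaded, and leave the cup, shaker, jar and muffin where they stand.

Things in the scene. Friction and masses are not known exactly. Their poses are not given: they have to be found in the camera images.
- red_dispenser: Fixed till-roll dispenser with the red paddle (the one to work): white-sided lane 72 mm wide on a dark base 240 x 86 mm. Origin on the counter under the waiting roll; -x points down the lane to the front, roughly towards the robot. Lane slopes down 10 degrees to a 50 mm high lip at x = -138 mm; x = -135 to -60 mm is the catch tray. Steel gate at x = -32 mm. Axle posts at x = 55 mm, 140 mm high.
- red_paddle_top (a point): Centre of the top face of the red paddle, a pad 34 (x) x 30 (y) x 8 mm on the rocker's rear end. x points away from the axle, z out of the face. At rest level, 137 mm above the counter, 125 mm behind (+x of) the dispenser's origin, 70 mm behind the axle; nothing beneath it. Pressed straight down it lifts the gate: about 38 mm to a rigid stop, 2 to 5 N; it springs back when let go.
- red_rocker: Steel rocker that carries the red paddle at its rear (+x) end and the gate, hanging 77 mm down, at its front end. Origin on the axle (along y), 125 mm above the counter; level when shut. Its tilt is 0 with the gate shut and 0.55 rad with the paddle fully down and the gate fully up; the roll can pass under the gate from about 0.38 rad.
- red_roll_center (a point): Centre of the white till roll (53 mm diameter, 57 mm long, 50 to 100 g) lying across the lane of the red-paddle dispenser. It waits behind the gate 60 mm above the counter and rolls by itself while the gate is up, in about half a second; at rest in the tray it is about 108 mm in front of the dispenser's origin, 42 mm above the counter.
- blue_dispenser: Fixed till-roll dispenser with the blue paddle (the one to leave alone): white-sided lane 72 mm wide on a dark base 240 x 86 mm. Origin on the counter under the waiting roll; -x points down the lane to the front, roughly towards the robot. Lane slopes down 10 degrees to a 50 mm high lip at x = -138 mm; x = -135 to -60 mm is the catch tray. Steel gate at x = -32 mm. Axle posts at x = 55 mm, 140 mm high.
- blue_paddle_top (a point): Centre of the top face of the blue paddle, a pad 34 (x) x 30 (y) x 8 mm on the rocker's rear end. x points away from the axle, z out of the face. At rest level, 137 mm above the counter, 125 mm behind (+x of) the dispenser's origin, 70 mm behind the axle; nothing beneath it. Pressed straight down it lifts the gate: about 38 mm to a rigid stop, 2 to 5 N; it springs back when let go.
- blue_rocker: Steel rocker that carries the blue paddle at its rear (+x) end and the gate, hanging 77 mm down, at its front end. Origin on the axle (along y), 125 mm above the counter; level when shut. Its tilt is 0 with the gate shut and 0.55 rad with the paddle fully down and the gate fully up; the roll can pass under the gate from about 0.38 rad.
- blue_roll_center (a point): Centre of the white till roll (53 mm diameter, 57 mm long, 50 to 100 g) lying across the lane of the blue-paddle dispenser. It waits behind the gate 60 mm above the counter and rolls by itself while the gate is up, in about half a second; at rest in the tray it is about 108 mm in front of the dispenser's origin, 42 mm above the counter.
- espresso_cup: Bystander: small espresso cup with a handle, 60 x 87 x 56 mm, origin at the centre of its underside. Loose.
- salt_shaker: Bystander: salt shaker, 44 mm diameter, 90 mm high, origin at the centre of its underside. Loose.
- jam_jar: Bystander: jam jar with a red lid, 65 mm diameter, 97 mm high, origin at the centre of its underside. Loose.
- muffin: Bystander: muffin, 85 mm across, 73 mm high, origin at the centre of its underside. Loose.
- red_roll: The same red-dispenser till roll, given by its own frame, with origin at the centre of the end face that starts at the dispenser's +y side; its z is the roll's axis (along the dispenser's -y). Use its centre point for its place.
- blue_roll: The same blue-dispenser till roll, given by its own frame, with origin at the centre of the end face that starts at the dispenser's +y side; its z is the roll's axis (along the dispenser's -y). Use its centre point for its place.
Mind the look-alikes: they are no part of the job. What is shaped like the red_roll but brown is not meant.

How it is judged:
By the outcome, as a careful person would: the job done as asked, in the order asked, and still so for the second after the job is handed in, with the robot touching nothing.
It also fails if it takes over 40 s, if anything falls off the work surface, if the arm or the gripper's body presses on something with over 40 N, if the wrist force passes 120 N, or if a joint passes its speed limit or range.

## Robot

A 7-joint arm with a two-finger parallel gripper is mounted at the origin on a cart in front of the work surface, level with it; the furniture and walls round the work are solid. World frame = base frame: x ahead of the robot, y to its left, z up, the work surface at z = 0. Lengths are in m, angles in rad, forces in N, time in s.
With the tool pointing down it reaches from about 0.425 to 0.8 m from the base axis. Payload 8.3 kg.
Tool frame: the origin (TCP) lies midway between the tips of the shut fingers; the grasp point (between the pads) lies r.hold_point_z behind it (r.hold_point_z is the distance from the TCP to the grasp point, in m); z points along the fingers, y is the direction in which the jaws open and shut (so a half turn about z gives the same grasp; the last joint's range is limited). The gripper opens to 85 mm and grips with 20 to 120 N. Pads are 22 mm wide; open, the fingers measure 114 mm over their backs; the gripper's body (76 mm by 85 mm) begins 54 mm behind the grasp point. The pads swing forward as they close: fully open they stand 13 mm farther back than shut.
Start: joints at [1.101, 0.383, 0.016, 1.37, -0.006, 1.388, -0.046], TCP at [0.247, -0.574, 0.231] pointing down, gripper open.
Joint ranges: [-2.95, 2.95], [-0.25, 2.06], [-1.52, 1.56], [0.18, 2.33], [-1.44, 4.58], [0.02, 2.06], [-3.01, 3.01]. Speed limits (rad/s): [2.39, 2.39, 3.01, 3.01, 3.14, 3.14, 3.14].

## Interface

Orientations are given as a unit quaternion [w, x, y, z].
In Python, from station import r gives the robot as it stands. Calls block until the motion is done:
- r.reach(position, orientation): joint-space move of the TCP to a pose.
- r.line_to(position, attitude=None, v=0.15, until_force=None): straight line of the TCP; attitude=None keeps the orientation; v is the mean speed in m/s. With until_force (N) it stops when the force on the tool has changed by that much, and returns True; else False.
- r.move_joints(angles): joint-space move.
- r.command_gripper(opening, grip_force=None): finger opening in m; grip_force is the grip in N (None keeps the last); returns when the fingers have stopped.
- r.pause(seconds).
- r.solve_ik(position, orientation): joint angles nearest the present ones, or None.
- r.state(): the state.
- r.get_image(name): name is "side" or "top"; returns a dict with "pixels" (400x640x3 uint8, red, green, blue), "depth" (400x640 float32, m along the optical axis (not along the pixel's ray), 0 where there is no reading), "fov_y" (degrees; the focal length in pixels is half the picture's height over the tangent of half this angle, whatever the lens; pixels are square), "cx", "cy" (the principal point, pixels), "R" (3x3) and "t" (3): a world point X has camera coordinates R X + t. Camera axes: x right, y down, z forward; pixel columns grow to the right and rows downward; lengths in m; the calibration is good to about 2 mm. A picture is of the moment at which its call begins.
A pose or a line that the arm cannot do raises r.Unreachable and nothing moves.
- r.sign_off(): hands the job in, once; it reports no verdict.
The state is a dict: "clock": time; "q": joint angles; "joint_vel": joint speeds; "joint_torque": joint torques, N m; "tool_pos": TCP position; "tcp_rot": TCP orientation; "contact_force": force on the tool from outside, world axes, zero at the start; "torque": the same for the moment, N m; "finger_gap": finger opening in m.
Only numpy, scipy, OpenCV 4.12 (cv2) and the standard library are available. Lean on these libraries where they do the work, as an engineer would, in place of code of your own. Each camera call takes 0.05 s, during which the arm holds its last target. There are 200 camera calls.

## Working session

There is one attempt and no reset: what is moved stays moved. The work goes in short steps, each a Python script; the robot and the scene stay as the last script left them, time stands still between calls to the robot, and variables do not carry over. Pictures are saved under pics/ and viewed, about 8 in all and at most 12, crops included, and the job is handed in when it is done.

```bash
mkdir -p pics; cat > h.py <<'E'
from station import r
import numpy as np, cv2
def cam(n):
    d=r.get_image(n); h,w=d["depth"].shape; f=h/2/np.tan(np.radians(d["fov_y"])/2)
    u,v=np.meshgrid(np.arange(w),np.arange(h)); z=d["depth"]
    P=np.stack([(u-d["cx"])/f*z,(v-d["cy"])/f*z,z],-1)
    d["X"]=(P-d["t"])@d["R"]; d["X"][z==0]=np.nan; d["f"]=f
    return d
def save(d,n): cv2.imwrite(f"pics/{n}.png",d["pixels"][:,:,::-1])
E
python3 - <<'E'
from h import *
np.set_printoptions(precision=3,suppress=True)
for n in("top","side"):
    d=cam(n); save(d,n+"1"); print(n,d["t"],(-d["R"].T@d["t"]),d["f"])
    hsv=cv2.cvtColor(d["pixels"],cv2.COLOR_RGB2HSV)
    for c,m in(("red",((hsv[...,0]<8)|(hsv[...,0]>172))&(hsv[...,1]>140)&(hsv[...,2]>70)),("blue",(hsv[...,0]>100)&(hsv[...,0]<130)&(hsv[...,1]>130)&(hsv[...,2]>70))):
        k,l,s,cen=cv2.connectedComponentsWithStats(m.astype(np.uint8))
        for i in range(1,k):
            if s[i,4]>40: X=d["X"][l==i]; print(c,s[i],cen[i],np.nanmedian(X,0),np.nanmin(X,0),np.nanmax(X,0))
print(r.state()["tcp_rot"],r.state()["clock"],r.state()["finger_gap"])
E
```

```text
top [-0.011  0.617  1.382] [0.347 0.012 1.473] 490.92004972029935
red [627  64  13  14 129] [633.814  70.054] [ 1.077 -0.975  0.027] [ 1.059 -0.998  0.009] [ 1.099 -0.956  0.04 ]
red [579  87   9  14  74] [582.811  94.27 ] [ 0.992 -0.811  0.017] [ 0.977 -0.824  0.001] [ 1.018 -0.798  0.047]
red [620 113  20   5  53] [629.17  115.208] [ 0.933 -0.96   0.007] [ 0.927 -0.997 -0.003] [ 0.945 -0.927  0.014]
red [298 139  13  12  73] [303.932 144.986] [0.778 0.063 0.097] [0.762 0.046 0.091] [0.797 0.081 0.104]
red [350 177  11  12 104] [355.471 182.413] [ 0.661 -0.086  0.137] [ 0.645 -0.098  0.002] [ 0.703 -0.073  0.143]
red [435 256  32  12 155] [450.368 261.419] [ 0.458 -0.381  0.013] [ 0.44  -0.426  0.003] [ 0.475 -0.333  0.021]
blue [570  56  20  22 236] [579.928  66.716] [ 1.092 -0.811  0.012] [ 1.056 -0.848  0.003] [ 1.129 -0.778  0.021]
blue [276 190  10  12  91] [280.516 195.56 ] [0.617 0.121 0.137] [0.603 0.11  0.13 ] [0.633 0.135 0.146]
blue [440 218   9  25  41] [444. 230.] [ 0.552 -0.364  0.007] [ 0.516 -0.375  0.   ] [ 0.587 -0.351  0.014]
side [-0.598  0.112  1.118] [ 0.603 -0.781  0.805] 379.07821624337083
red [319   1  15  29 407] [325.882  14.956] [0.63  0.735 0.417] [0.603 0.721 0.279] [0.657 1.059 0.456]
red [371 191  23  17 288] [382.038 198.844] [0.779 0.056 0.097] [ 0.75   0.027 -0.002] [0.812 0.192 0.101]
red [337 220  15  10 128] [344.125 224.273] [ 0.66  -0.09   0.137] [ 0.645 -0.105  0.039] [0.678 0.021 0.14 ]
red [406 337  12   8  47] [411.468 340.617] [ 0.756 -0.441  0.196] [ 0.746 -0.449  0.192] [ 0.766 -0.432  0.2  ]
red [401 342  11  10  49] [406.143 346.02 ] [ 0.742 -0.457  0.208] [ 0.733 -0.466  0.204] [ 0.75  -0.449  0.212]
red [252 367  11  17 103] [256.184 376.165] [ 0.461 -0.416  0.013] [ 0.451 -0.43   0.01 ] [ 0.475 -0.396  0.016]
blue [321 172  11   8  72] [325.861 175.444] [0.618 0.116 0.138] [0.603 0.103 0.002] [0.633 0.315 0.14 ]
[-0.001  0.979  0.202 -0.   ] 0.1 0.08492945559233009
```

View pics/top1.png

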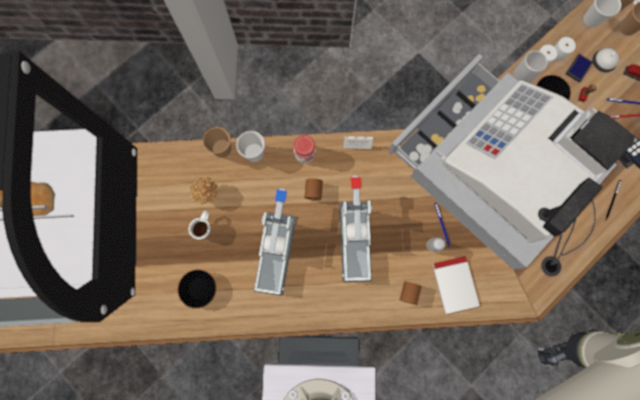

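View pics/side1.png

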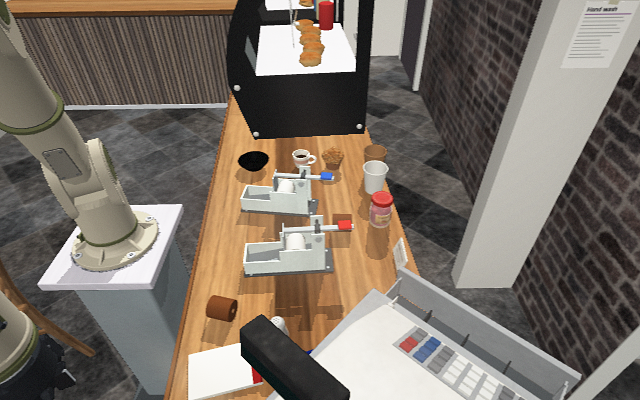

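The top picture shows the red paddle at (356,183), with its lane running down to (356,278). The blue paddle is at (280,196). The side picture confirms both rolls are waiting and the brown roll is loose beside the lanes. Next I'll get the lane's yaw and move above the red paddle.

```bash
python3 - <<'E'
from h import *
np.set_printoptions(precision=4,suppress=True)
d=cam("top"); X=d["X"]; p=np.array([.661,-.088])
m=(np.abs(X[...,1]+.09)<.07)&(X[...,0]>.36)&(X[...,0]<.63)&(X[...,2]>.035)&(X[...,2]<.12)
k,l,s,_=cv2.connectedComponentsWithStats(m.astype(np.uint8)); i=1+s[1:,4].argmax()
rect=cv2.minAreaRect(X[l==i][:,:2].astype(np.float32)); print(rect)
b=cv2.boxPoints(rect); e=[b[1]-b[0],b[2]-b[1]]; e=max(e,key=np.linalg.norm); e=e*np.sign(e[0]); yaw=np.arctan2(e[1],e[0])
hsv=cv2.cvtColor(d["pixels"],cv2.COLOR_RGB2HSV)
pm=((hsv[...,0]<8)|(hsv[...,0]>172))&(hsv[...,1]>120)&(np.abs(X[...,2]-.137)<.012)&(np.hypot(X[...,0]-p[0],X[...,1]-p[1])<.04)
pr=cv2.minAreaRect(X[pm][:,:2].astype(np.float32)); print(pr,"yaw",yaw, "hp",r.hold_point_z)
c=np.array(rect[0]); v=np.array(pr[0])-c; print("yaw from paddle-lane",np.arctan2(v[1],v[0]))
q=[0,np.cos(yaw/2),np.sin(yaw/2),0]
r.command_gripper(0.0)
r.reach([pr[0][0],pr[0][1],.20],q)
st=r.state(); print(st["tool_pos"],st["tcp_rot"],st["clock"],st["contact_force"],st["finger_gap"])
save(cam("side"),"side2"); save(cam("top"),"top2")
i=cv2.imread("pics/side2.png")[120:300,220:460]; cv2.imwrite("pics/side2c.png",cv2.resize(i,None,fx=3,fy=3))
E
```

```text
((0.49841129779815674, -0.09594059735536575), (0.20531263947486877, 0.07281022518873215), 3.5906178951263428)
((0.6610127091407776, -0.08543718606233597), (0.031138956546783447, 0.026087405160069466), 2.7945032119750977) yaw 0.06266804 hp 0.0187
yaw from paddle-lane 0.064506443379229
[ 0.6608 -0.0871  0.2   ] [ 0.0004  0.9995  0.0304 -0.0001] 3.2 [-0.567   0.1525 -0.2028] -0.00011651321293318034
```

View pics/side2c.png

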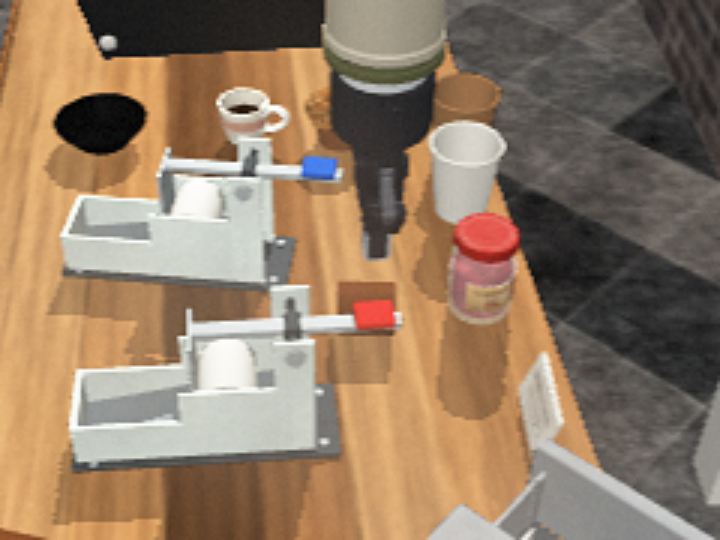

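The shut fingertips hang right above the red paddle (crop (375,250) over (375,315)), and both rolls are still waiting. Pressing now.

```bash
python3 - <<'E'
from h import *
np.set_printoptions(precision=4,suppress=True)
x,y=.661,-.0857
def sh(a):
    s=r.state(); print(a,s["tool_pos"],s["contact_force"],s["clock"])
r.line_to([x,y,.145],v=.12); sh("above")
for z in(.125,.112,.104,.100):
    t=r.line_to([x-(.137-z)*.08,y,z],v=.06,until_force=15); sh((z,t))
    if t: break
r.pause(1.2); sh("held")
save(cam("side"),"side3")
i=cv2.imread("pics/side3.png")[120:300,220:460]; cv2.imwrite("pics/side3c.png",cv2.resize(i,None,fx=3,fy=3))
E
```

```text
above [ 0.6613 -0.0858  0.1455] [0.4306 1.585  1.5418] 3.9083
(0.125, False) [ 0.6594 -0.0857  0.1244] [-0.5543  0.23    0.2902] 4.3917
(0.112, False) [ 0.6591 -0.0858  0.1124] [-0.0814 -0.2009  4.8756] 4.7583
(0.104, False) [ 0.6589 -0.0858  0.1047] [ 1.9092 -1.0456  4.958 ] 5.0417
(0.1, False) [ 0.6593 -0.0858  0.1024] [ 1.638   0.0627 11.7156] 5.2917
held [ 0.6594 -0.0857  0.1024] [ 0.3058 -0.1346 10.2618] 6.4917
```

View pics/side3c.png

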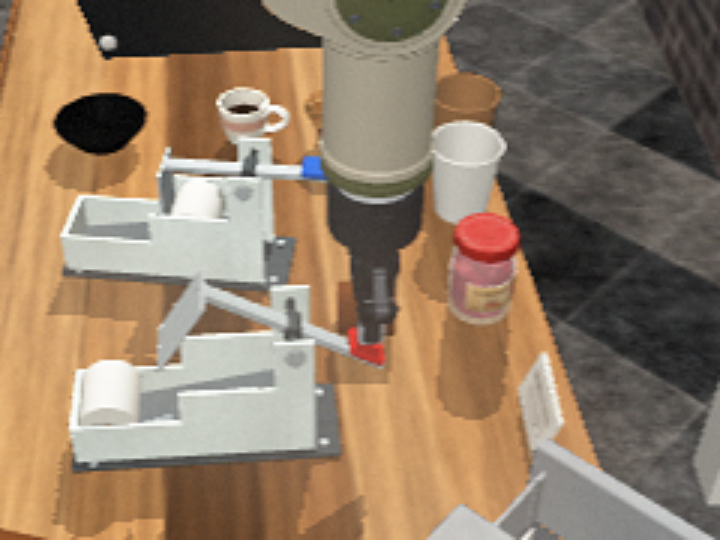

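The gate is fully up and the roll lies in the tray against the lip (crop (110,392)). Letting go.

```bash
python3 - <<'E'
from h import *
np.set_printoptions(precision=4,suppress=True)
r.line_to([.661,-.0857,.15],v=.06); r.line_to([.661,-.0857,.25],v=.15); r.pause(1)
s=r.state(); print(s["tool_pos"],s["contact_force"],s["clock"])
d=cam("side"); save(d,"side4"); X=d["X"]
m=(d["pixels"].min(-1)>120)&(X[...,2]>.055)&(X[...,2]<.08)&(np.abs(X[...,1]+.098)<.035)&(X[...,0]<.5); print("roll top",np.nanmedian(X[m],0),m.sum())
i=cv2.imread("pics/side4.png")[120:300,220:460]; cv2.imwrite("pics/side4c.png",cv2.resize(i,None,fx=3,fy=3))
E
```

```text
[ 0.661  -0.0858  0.25  ] [0.1503 0.8271 0.229 ] 9.3417
roll top [ 0.4254 -0.0942  0.0657] 449
```

View pics/side4c.png

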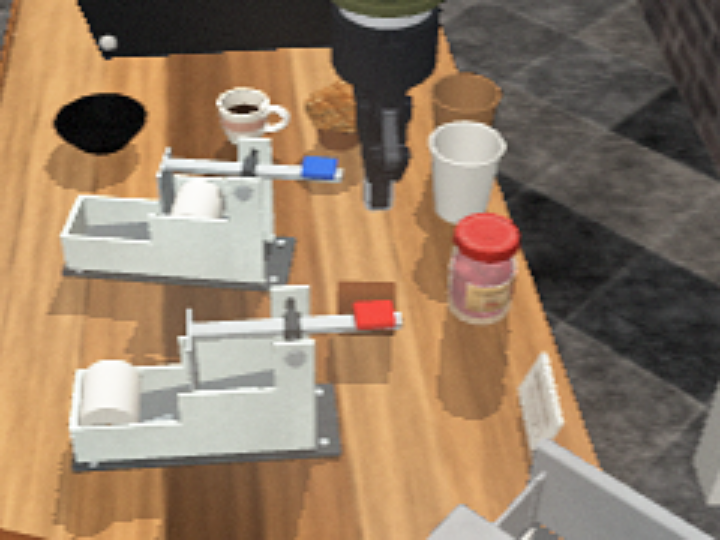

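The rocker is level again with the gate shut, and the roll is in the tray (110,392). The blue dispenser is still loaded and shut, and the cup, muffin and jar haven't moved.

```bash
python3 -c "
from station import r
r.sign_off()"
```

```text
the job is handed in; nothing more can be done
```

The red dispenser has released its till roll, and I've handed the job in at about 9.3 s on the robot's clock.

- **Press:** I pushed the red paddle down with the shut fingertips, about 35 mm to its stop, with roughly 10–12 N at the tool. I held it there for 1.2 s, and a picture showed the roll lying in the catch tray before I let go.
- **Last checks:** The final side picture shows the red rocker level with its gate shut, and the roll in the tray near x = 0.425 m. The blue dispenser is still shut and loaded, and the gripper is clear at z = 0.25 m.
- **Bystanders:** The cup, jar and muffin stand where they did. The salt shaker was outside that last crop, so I did not check it at the end. The arm's straight-down work stayed about 0.2 m away from it, and no contact showed in the forces I read.

No check failed or disagreed.

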